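# Load the tipping tray of the drilling jig and clamp the block

## Task

Lay the beech offcut lengthwise in the pivoting tray of the green jig, far enough past the pivot that, when you let go, its own weight tips the tray toward the end that has the stop. Make sure it lies fully down between the guides and is pushed home against the end stop, then swing the hold-down arm with the red knob over so that it rests on the wood. Handle the wood gently on the tray (no dropping or ramming), and leave the tape measure and the tin of bolts where they are.

Things in the scene. Friction and masses are not known exactly. Their poses are not given: they have to be found in the camera images.
- offcut: beech block 40 x 140 x 28 mm, about 0.15 to 0.25 kg, loose on the bench. Origin at the centre of its underside; its y axis runs along its 140 mm length, x across its 40 mm width, z up.
- tray_seat (a point): point on the tray floor where the centre of the offcut's underside lies when home; turns with the tray. x along the tray to the end stop (the end that tips down), y to the left, z out of the floor. Floor: x = -85 (open end) to 70 mm, 36 mm wide, so fingers pass beside it; 73 mm above the bench when level. The offcut tips the tray if its centre is beyond about x = -20 mm.
- tray_stop (a point): middle of the foot of the end stop's inner face, at x = +70 mm of tray_seat, same axes; the stop is 20 mm high, 52 mm wide. Friction may hold the wood where it lies on the tipped tray: then it must be pushed along x to the stop (1 to 3 N).
- tray_guides (a point): point on the floor midway between the two pairs of orange side guides (at tray_seat x = 0), same axes. Guides: x = -66..-42 and 42..66 mm, inner faces 48 mm apart, 14 mm high, with flared lips up to 22 mm. Between the pairs the sides are open for fingers.
- tray_pivot (a point): point on the pivot axis (along y), at x = -40, z = -8 mm of tray_seat, 65 mm above the bench, same axes. Green cheeks beside it (x = -14..14, y = 38..46 mm either side) reach 74 mm above the bench.
- tray (a joint): tilt of the tray in rad: 0 = empty rest position, stop end raised 0.12 rad (held by a counterweight); 0.12 = level; 0.37 = fully tipped, stop end 0.25 rad down, on its bumper. An offcut lowered level touches the raised stop end first and swings the tray level as it goes down.
- clamp_hinge (a point): hinge point of the hold-down arm, 90 mm above the bench, in a steel clevis beside the stop end, at x = 101, y = -55 mm of the rig. Its frame turns with the arm: x is the level hinge axis, same way as the tray's x seen from above; y points from the hinge to the knob. Closed, the arm crosses over the tray.
- clamp_knob (a point): centre of the red ball knob (24 mm diameter) at the end of the hold-down arm, 83 mm from the hinge. The steel bar between is 14 mm wide and 10 mm thick, with a rubber pad 55 mm from the hinge that bears on the wood.
- hold_down (a joint): angle of the arm in rad: 0 = closed, level, pad on a fully seated offcut (down to -0.3 with nothing under it); 1.57 = upright; starts open, near upright, at 1.42 to 1.55; stop at 1.6. Friction keeps it open; pushed over toward the tray past about 1.2 it falls slowly onto the wood by its own weight.
- rig: green steel base of the jig, fixed to the bench, plate 170 x 130 x 8 mm. Origin on the bench below the tray's pivot; x toward the stop end, y away from the hold-down arm's hinge, z up; the plate covers x = -45..125, y = -80..50 mm.
- tape_measure: yellow pocket tape measure, 35 x 67 x 60 mm, bystander, origin at the centre of its underside.
- bolt_tin: round grey tin of bolts, 83 x 72 x 51 mm, bystander, origin at the centre of its underside.
Mind the look-alikes: they are no part of the job. There is more than one size of the offcut; the job needs the larger.

How it is judged:
By the outcome, as a careful person would: the job done as asked, in the order asked, and still so for the second after the job is handed in, with the robot touching nothing.
It also fails if it takes over 58 s, if anything falls off the work surface, if the arm or the gripper's body presses on something with over 40 N, if the wrist force passes 120 N, or if a joint passes its speed limit or range.

## Robot

A 7-joint arm with a two-finger parallel gripper is mounted at the origin on a cart in front of the work surface, level with it; the furniture and walls round the work are solid. World frame = base frame: x ahead of the robot, y to its left, z up, the work surface at z = 0. Lengths are in m, angles in rad, forces in N, time in s.
With the tool pointing down it reaches from about 0.425 to 0.875 m from the base axis. Payload 4.7 kg.
Tool frame: the origin (TCP) lies at the very end of the fingers, on their centre line; the grasp point (between the pads) lies 19 mm behind it; z points along the fingers, y is the line along which they close (so a half turn about z gives the same grasp; the last joint's range is limited). The gripper opens to 85 mm and grips with 20 to 120 N. Pads are 22 mm wide; open, the fingers measure 114 mm over their backs; the gripper's body (76 mm by 85 mm) begins 54 mm behind the grasp point. The pads swing forward as they close: fully open they stand 13 mm farther back than shut.
Start: joints at [-1.148, 0.321, -0.07, 1.45, 0.023, 1.371, -0.057], TCP at [0.258, 0.596, 0.231] pointing down, gripper open.
Joint ranges: [-2.86, 2.86], [-0.3, 2.09], [-1.38, 1.24], [0.06, 2.45], [-1.56, 4.7], [0.09, 2.05], [-2.69, 2.69]. Speed limits (rad/s): [2.57, 2.57, 3.14, 3.14, 3.14, 3.14, 3.14].

## Interface

Orientations are given as [roll, pitch, yaw] about the fixed x, y, z axes, in that order (R = Rz(yaw) Ry(pitch) Rx(roll)).
In Python, from bench import manip gives the robot as it stands.
- The arm moves only by the tool step_arm, never from a script. Its argument "plan" is a list of rows, each an object with "delta_pos": the shift along the tool's x, y, z in units of 0.25 m (1.0 is 0.25 m), a list of three; "dr": the turn, a rotation vector about the tool's x, y, z in units of pi rad (1.0 is pi rad), a list of three; "claw": the closure in counts, from 0 (fully open) to 255 (shut). In form: [{"delta_pos": [dx, dy, dz], "dr": [wx, wy, wz], "claw": claw}, ...]. A call has 1 to 8 rows; each row is the pose to reach, as a shift and turn from the pose commanded when the call began, along the tool's axes at that moment, turning the shorter way round; what a row does not reach only later rows make up. A row lasts 1/8 s, in which the tool goes at most 62.5 mm and 10.7 degrees, less where a joint would pass 70% of its speed; a pose out of reach is approached as far as the arm can. A call with a number of a shift or a turn outside -1 to 1 is refused whole. A call with a gripper value outside its range is refused whole. The fingers move at their own pace and stop on an object; "grip_force" is the grip in N (left out, the last holds). Time passes only in rows, so rows that repeat a pose let the fingers close. It gives the time, the measured TCP pose, the force, the opening and the grip force at its end, in the units of the state.
- manip.state(): the state, without advancing time (a new reading comes with each control period).
- manip.snapshot(name): name is "scene" or "side" or "wrist"; returns a dict with "image" (384x512x3 uint8, red, green, blue), "intrinsics" (3x3 intrinsics, pixels), "distortion" ([k1, k2, p1, p2, k3] as OpenCV has them; the pictures are not rectified), "xyz" and "attitude" of the camera in the world; the wrist camera has in their place "mount" (4x4, takes a point from camera to tool coordinates, whose origin is the TCP and whose axes are the flange's). Camera axes: x right, y up, looking along -z (the intrinsics and any distortion apply to the point x, -y, -z); pixel columns grow to the right and rows downward; lengths in m; the calibration is good to about 2 mm. A picture is of the moment at which its call begins: read the wrist's pose just before it. There is no depth.
- manip.hand_in(): hands the job in; it is judged then, once.
Trained networks look in a picture, given as the dict that the camera call returned (one of the last four; its "shot" number tells which), for a name from the list of things; names that differ only in an ending like _2 or _b are one class to them, and where a whole thing is asked for, a point or a joint stands for the part that bears it (a point fixed in the world has none). Each returns a list of dicts, best first, with "p" (0 to 1); they miss things now and then, are a little off and sometimes report something else, mostly with a low value. They report only what shows in the picture. A call takes as long as a camera call. They do not tell look-alikes from the thing itself.
- manip.silhouettes(target, picture): "mask" (384x512 bool, what is visible of it) and "rect" ([left, top, width, height] in pixels, round what is visible of it).
The state is a dict: "time_s": time; "joints": joint angles; "joint_velocities": joint speeds; "tau": joint torques, N m; "eef_pos": TCP position; "eef_rot": TCP orientation; "ft_force": force on the tool from outside, world axes, zero at the start; "moment": the same for the moment, N m; "finger_gap": finger opening in m; "grip_force": force on a finger pad.
Only numpy, scipy, OpenCV 4.12 (cv2) and the standard library are available. Lean on these libraries where they do the work, as an engineer would, in place of code of your own. Each camera call takes 0.05 s, during which the arm holds its last target. There are 200 camera calls.

## Working session

There is one attempt and no reset: what is moved stays moved. The work goes in short steps, Python scripts to look and compute and a tool call to move; the robot and the scene stay as the last step left them, time stands still between calls to the robot, and variables do not carry over. Pictures are saved under pics/ and viewed, at most 10 in all, crops included, and the job is handed in when it is done.

Besides the shell and the picture viewer there is one more tool, called after "Call:" by a JSON object that holds its "method" and its "body". step_arm: Moves the arm, as the interface text tells. Its arguments: {"type":"object","properties":{"plan":{"type":"array","items":{"type":"object","properties":{"delta_pos":{"type":"array","items":{"type":"number","minimum":-1,"maximum":1}},"dr":{"type":"array","items":{"type":"number","minimum":-1,"maximum":1}},"claw":{"type":"number"}}}},"grip_force":{"type":"number"}},"required":["plan"]}

```bash
mkdir -p pics
cat > h.py <<'E'
import numpy as np,cv2
from bench import manip
from scipy.spatial.transform import Rotation as R
def save(s,n): cv2.imwrite('pics/'+n,s['image'][:,:,::-1])
def campose(s,st=None):
    if 'mount' in s:
        T=np.eye(4);T[:3,:3]=R.from_euler('xyz',st['eef_rot']).as_matrix();T[:3,3]=st['eef_pos']
        return T@np.array(s['mount'])
    T=np.eye(4);a=np.array(s['attitude'],float)
    T[:3,:3]=a if a.shape==(3,3) else R.from_euler('xyz',a).as_matrix()
    T[:3,3]=s['xyz'];return T
def plane(s,uv,z,st=None):
    T=campose(s,st)
    p=cv2.undistortPoints(np.array(uv,float).reshape(-1,1,2),np.array(s['intrinsics']),np.array(s['distortion'])).reshape(-1,2)
    d=np.c_[p[:,0],-p[:,1],-np.ones(len(p))]@T[:3,:3].T
    return T[:3,3]+d*((z-T[2,3])/d[:,2])[:,None]
def proj(s,P,st=None):
    T=campose(s,st);q=(np.atleast_2d(P)-T[:3,3])@T[:3,:3]
    q=q*[1,-1,-1]
    return cv2.projectPoints(q.reshape(-1,1,3),np.zeros(3),np.zeros(3),np.array(s['intrinsics']),np.array(s['distortion']))[0].reshape(-1,2)
E
python3 - <<'E'
from h import *
st=manip.state();print(st)
for n in ['scene','side','wrist']:
    s=manip.snapshot(n);save(s,n+'0.png')
    print(n,{k:s[k] for k in s if k!='image'})
    for t in ['offcut','tray_seat','clamp_knob','rig','tape_measure','bolt_tin']:
        print(t,[(round(d['p'],2),d['rect']) for d in manip.silhouettes(t,s)])
a=cv2.imread('pics/scene0.png');b=cv2.imread('pics/side0.png')
E
```

```text
{'time_s': 0.0, 'joints': array([-1.14791319,  0.32182968, -0.07008349,  1.45167351,  0.02257741,
        1.37080063, -0.05689992]), 'joint_velocities': array([-2.09704950e-04,  3.74091779e-04, -8.71800973e-05,  5.57335261e-04,
        2.09591159e-04, -2.73080675e-03, -2.44402573e-04]), 'tau': array([-1.69448893e-03, -4.93586183e+01, -3.82893216e-01, -3.14337373e+01,
        1.30121529e-02,  1.10165161e-02, -3.04500293e-05]), 'eef_pos': array([0.25819479, 0.59593177, 0.23021989]), 'eef_rot': array([-3.13966976e+00,  7.68391730e-05,  2.73283452e+00]), 'ft_force': array([-0.35068039,  0.05173772, -0.27391747]), 'moment': array([-0.00582017,  0.01980704,  0.00983717]), 'grip_force': 0.0, 'finger_gap': 0.08557238475358515}
scene {'intrinsics': array([[407.31567392,   0.        , 262.20140879],
       [  0.        , 407.31567392, 194.32056815],
       [  0.        ,   0.        ,   1.        ]]), 'distortion': array([0.04421141, 0.        , 0.        , 0.        , 0.        ]), 'xyz': array([0.16904649, 1.20415999, 0.49603784]), 'attitude': array([ 1.10753674, -0.01947084, -2.70753095]), 
[... 1083 characters left out ...]
0034],
       [  0.        , 279.42926945, 196.51397375],
       [  0.        ,   0.        ,   1.        ]]), 'distortion': array([-0.07015414,  0.        ,  0.        ,  0.        ,  0.        ]), 'mount': array([[ 2.52702620e-04,  9.64671156e-01,  2.63456822e-01,
         6.72776526e-02],
       [ 9.99999968e-01, -2.35680458e-04, -9.62148973e-05,
         1.84611072e-03],
       [-3.07241116e-05,  2.63456838e-01, -9.64671184e-01,
        -1.42970004e-01],
       [ 0.00000000e+00,  0.00000000e+00,  0.00000000e+00,
         1.00000000e+00]]), 'shot': 3}
offcut [(0.66, [354.2, 180.0, 41.1, 76.6])]
tray_seat []
clamp_knob []
rig []
tape_measure []
bolt_tin [(0.68, [297.5, 290.2, 50.6, 40.7])]
```

```bash
python3 -c "
import cv2
a=cv2.imread('pics/side0.png');cv2.imwrite('pics/side0c.png',cv2.resize(a[100:360,140:360],None,fx=2.3,fy=2.3,interpolation=cv2.INTER_CUBIC))"
```

```text
(no output)
```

View pics/side0c.png

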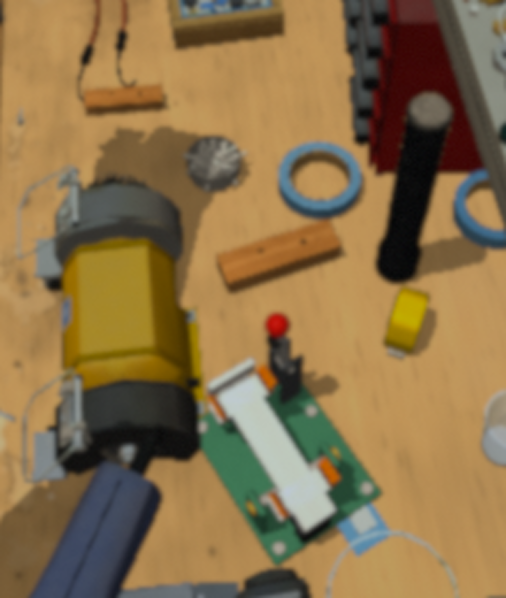

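View pics/scene0.png

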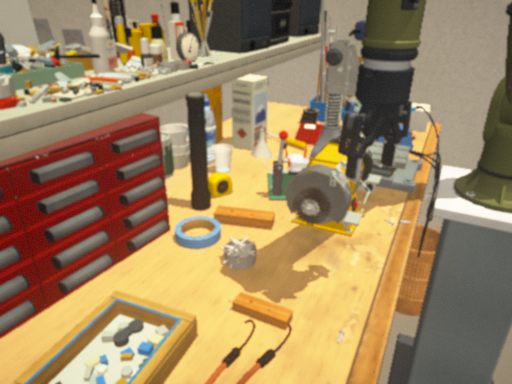

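The side view shows the larger offcut at px (262,211). The jig is at about (262,290), with its stop end up-left at (241,263) and its open end at (277,326). The red knob is at (260,241) and a big yellow grinder stands left of the jig. The smaller block, by the wires, is at (193,143).

```bash
cat >> h.py <<'E'
from scipy.optimize import minimize
def boxmask(s,p,dims,z0=0,st=None):
    x,y,a=p;w,l,h=dims
    c=np.array([[i*w/2,j*l/2,k*h] for i in(-1,1) for j in(-1,1) for k in(0,1)])
    c=c@R.from_euler('z',a).as_matrix().T+[x,y,z0]
    m=np.zeros(s['image'].shape[:2],np.uint8)
    q=proj(s,c,st)
    cv2.fillConvexPoly(m,np.round(cv2.convexHull(q.astype(np.float32))*16).astype(int),1,shift=4)
    return m>0
def fitbox(views,p0,dims):
    f=lambda p:-sum((boxmask(s,p,dims,0,st)&m).sum()/(boxmask(s,p,dims,0,st)|m).sum() for s,m,st in views)
    r=minimize(f,p0,method='Nelder-Mead',options=dict(initial_simplex=np.array([p0]*4)+np.vstack([np.zeros(3),np.diag([.02,.02,.2])]),xatol=1e-4,fatol=1e-4))
    return r.x,r.fun
E
python3 - <<'E'
from h import *
s=manip.snapshot('side');sc=manip.snapshot('scene')
c=lambda u,v:(140+u/2.3,100+v/2.3)
print('plate',plane(s,[c(380,490),c(278,562)],.008))
print('tray top stop/open ends',plane(s,[c(232,376),c(315,525)],.08))
print('knob',plane(s,[c(277,325)],.172), 'tape',plane(s,[c(408,320)],.05),'tin',plane(s,[c(215,163)],.03))
print('grinder right edge',plane(s,[c(195,330),c(190,420),c(195,460)],.05))
ms=manip.silhouettes('offcut',s);mc=manip.silhouettes('offcut',sc)
for m in mc: print(plane(sc,[(m['rect'][0]+m['rect'][2]/2,m['rect'][1]+m['rect'][3]/2)],.014))
m=ms[0];p=plane(s,[(m['rect'][0]+m['rect'][2]/2,m['rect'][1]+m['rect'][3]/2)],.014)[0];print(p)
big=min(mc,key=lambda m:m['rect'][1])
for d in [(.04,.14,.028),(.04,.10,.028),(.034,.11,.028)]:
  print(d,fitbox([(s,ms[0]['mask'],None)],[p[0],p[1],-1.3],d),fitbox([(s,ms[0]['mask'],None),(sc,big['mask'],None)],[p[0],p[1],-1.3],d))
E
```

```text
plate [[0.62045675 0.17260832 0.008     ]
 [0.50941229 0.11679437 0.008     ]]
tray top stop/open ends [[0.48465386 0.2823627  0.08      ]
 [0.5442419  0.12783279 0.08      ]]
knob [[0.52977905 0.28694232 0.172     ]] tape [[0.67866638 0.33560153 0.05      ]] tin [[0.4944236  0.58416055 0.03      ]]
grinder right edge [[0.45169356 0.35273018 0.05      ]
 [0.43831486 0.25377991 0.05      ]
 [0.43985188 0.21236176 0.05      ]]
[[0.38274038 0.71904217 0.014     ]]
[[0.55081    0.45817947 0.014     ]]
[0.55443739 0.45442595 0.014     ]
(0.04, 0.14, 0.028) (array([ 0.55496242,  0.45402154, -1.36780421]), np.float64(-0.90625)) (array([ 0.55548057,  0.45418717, -1.32208814]), np.float64(-1.777588005515462))
(0.04, 0.1, 0.028) (array([ 0.56578951,  0.45528826, -1.33652651]), np.float64(-0.6926188068756319)) (array([ 0.56296965,  0.45650032, -1.37465577]), np.float64(-1.4064160253381597))
(0.034, 0.11, 0.028) (array([ 0.56002351,  0.4554362 , -1.33389377]), np.float64(-0.799140708915145)) (array([ 0.55193905,  0.45332137, -1.3295322 ]), np.float64(-1.606951234293564))
```

```bash
cat >> h.py <<'E'
def go(pos,yaw,tilt=0):
    st=manip.state();C=R.from_euler('xyz',st['eef_rot']);T=R.from_euler('xyz',[np.pi,0,yaw])
    d=C.inv().apply(np.array(pos)-st['eef_pos']);r=(C.inv()*T).as_rotvec()
    print('dpos',np.round(d/.25,3),'dr',np.round(r/np.pi,3),'rows',max(np.linalg.norm(d)/.0625,np.degrees(np.linalg.norm(r))/10.7),'t',st['time_s'])
E
python3 -c "
from h import *
go([.53,.28,.30],np.radians(113))"
```

```text
dpos [-1.5   -0.73  -0.275] dr [0.    0.    0.242] rows 6.7620458743481455 t 1.25
```

Call:
{"method": "step_arm", "body": {"plan": [{"delta_pos": [0,0,-0.25],"dr": [0,0,0],"claw": 0},{"delta_pos": [-0.2,-0.1,-0.3],"dr": [0,0,0.05],"claw": 0},{"delta_pos": [-0.45,-0.2,-0.3],"dr": [0,0,0.1],"claw": 0},{"delta_pos": [-0.7,-0.33,-0.3],"dr": [0,0,0.15],"claw": 0},{"delta_pos": [-0.9,-0.45,-0.3],"dr": [0,0,0.2],"claw": 0},{"delta_pos": [-1,-0.6,-0.28],"dr": [0,0,0.24],"claw": 0},{"delta_pos": [-1,-0.73,-0.28],"dr": [0,0,0.24],"claw": 0},{"delta_pos": [-1,-0.73,-0.28],"dr": [0,0,0.24],"claw": 0}]}}

```text
time_s: 2.25
eef_pos: [0.4157, 0.3273, 0.3021]
eef_rot: [3.141, -0.001, 1.975]
ft_force: [-0.2, 0.5, 0.4]
finger_gap: 0.0853
grip_force: 0.0
```

```bash
python3 -c "
from h import *
go([.53,.28,.30],np.radians(113))"
```

```text
dpos [-0.354  0.346  0.008] dr [ 0.    -0.     0.001] rows 1.980098955419559 t 2.25
```

Call:
{"method": "step_arm", "body": {"plan": [{"delta_pos": [-0.17,0.17,0],"dr": [0,0,0],"claw": 0},{"delta_pos": [-0.35,0.35,0],"dr": [0,0,0],"claw": 0},{"delta_pos": [-0.35,0.35,0],"dr": [0,0,0],"claw": 0},{"delta_pos": [-0.35,0.35,0],"dr": [0,0,0],"claw": 0}]}}

```text
time_s: 2.75
eef_pos: [0.5299, 0.2854, 0.3008]
eef_rot: [-3.141, -0.001, 1.98]
ft_force: [-0.1, 0.4, 0.8]
finger_gap: 0.0855
grip_force: 0.0
```

Run:
```python
from h import *
st=manip.state();s=manip.snapshot('wrist');print(st['eef_pos'],st['eef_rot'])
import pickle;pickle.dump((st,s),open('w1.pkl','wb'))
for t in ['offcut','tray_seat','clamp_knob','rig','tape_measure']:
    print(t,[(round(d['p'],2),d['rect']) for d in manip.silhouettes(t,s)])
im=cv2.resize(s['image'],None,fx=1.55,fy=1.55,interpolation=cv2.INTER_CUBIC);cv2.imwrite('pics/w1.png',im[:,:,::-1])
```

```text
[0.52986841 0.28541236 0.30078742] [-3.14070943e+00 -6.68000931e-04  1.98003385e+00]
offcut [(0.74, [271.5, 39.0, 104.5, 51.6])]
tray_seat []
clamp_knob []
rig [(0.73, [195.7, 145.4, 93.0, 121.8])]
tape_measure [(0.72, [345.0, 145.2, 51.7, 43.7])]
```

View pics/w1.png

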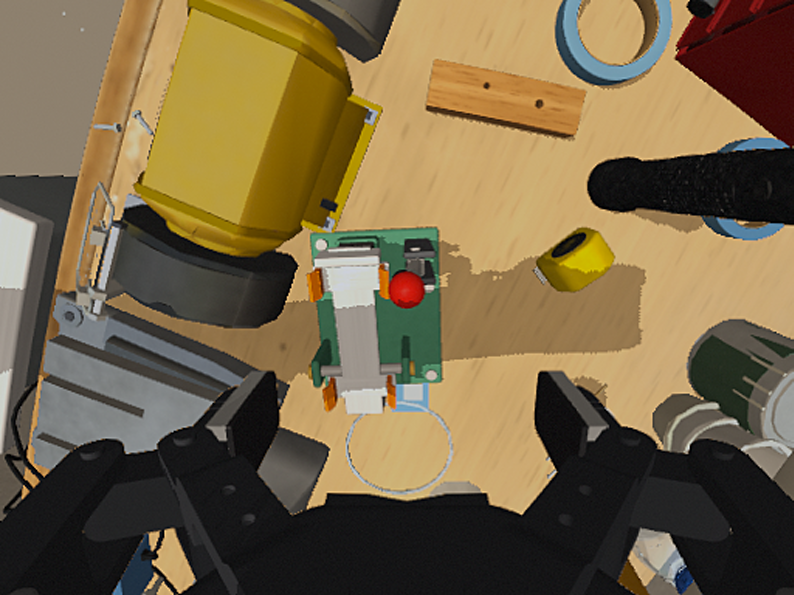

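The wrist view shows the jig plate with corners at (310,228), (438,226) and (441,383) in the enlarged picture. The red knob is at (407,289), the offcut at (507,98), the tape at (577,260), and the grinder is left of the jig.

Run:
```python
from h import *
import pickle
st,s=pickle.load(open('w1.pkl','rb'))
P=plane(s,np.array([(310,228),(438,226),(441,383)])/1.55,.008,st)[:,:2]
L=np.array([(.125,.05),(.125,-.08),(-.045,-.08)])
print(P,np.linalg.norm(P[0]-P[1]),np.linalg.norm(P[1]-P[2]))
# rigid fit
lc,pc=L.mean(0),P.mean(0);H=(L-lc).T@(P-pc);a=np.arctan2(H[0,1]-H[1,0],H[0,0]+H[1,1])
Rm=np.array([[np.cos(a),-np.sin(a)],[np.sin(a),np.cos(a)]]);o=pc-Rm@lc
print('rig',o,np.degrees(a),'res',(L@Rm.T+o-P)*1000)
# check: tray features at tilt 0 (stop raised .12)
def rig(x,y,z): return np.r_[Rm@[x,y]+o,z]
t=.12
def tray(x,y,z):
    dx,dz=x+.04,z+.008
    return rig(dx*np.cos(t)-dz*np.sin(t),y,.065+dx*np.sin(t)+dz*np.cos(t))
pts=[tray(-.085,.018,0),tray(-.085,-.018,0),tray(.07,.026,.02),tray(.07,-.026,.02),rig(.101,-.055+.083*np.cos(1.48),.09+.083*np.sin(1.48)),rig(.014,-.042,.074),rig(.014,.042,.074)]
print(np.round(proj(s,pts,st)*1.55))
# grinder nearest edge
print('grinder rig coords',(plane(s,[(295,260)],.06,st)[:,:2]-o)@Rm, 'floodlight/tape',plane(s,[(600,185)],.0,st))
# offcut
m=max(manip.silhouettes('offcut',manip.snapshot('wrist')),key=lambda d:d['p'])['mask']
f=fitbox([(s,m,st)],[.555,.454,-1.32],(.04,.14,.028));print('offcut',f)
```

```text
[[0.43046812 0.27382033]
 [0.54713984 0.3263724 ]
 [0.62109175 0.1725453 ]] 0.12796096803952045 0.17067999412494803
rig [0.52838944 0.18016136] 114.883005649993 res [[-0.03296818 -1.30120842]
 [ 1.22726355  0.84640864]
 [-1.19429537  0.45479978]]
[[344. 412.]
 [381. 411.]
 [315. 264.]
 [380. 263.]
 [408. 287.]
 [404. 356.]
 [313. 358.]]
grinder rig coords [[-0.04297797 -0.09298878]] floodlight/tape [[1.125447   0.51123993 0.        ]]
offcut (array([ 0.55303653,  0.45757559, -1.3290742 ]), np.float64(-0.9311834149150591))
```

```bash
python3 -c "
from h import *
go([.554,.456,.12],np.radians(193.9))"
```

```text
dpos [0.591 0.361 0.727] dr [ 0.     0.    -0.447] rows 7.519647977603616 t 3.15
```

Call:
{"method": "step_arm", "body": {"plan": [{"delta_pos": [0.15,0.09,0],"dr": [0,0,-0.055],"claw": 60},{"delta_pos": [0.3,0.18,0],"dr": [0,0,-0.11],"claw": 60},{"delta_pos": [0.45,0.27,0.1],"dr": [0,0,-0.165],"claw": 60},{"delta_pos": [0.59,0.36,0.25],"dr": [0,0,-0.22],"claw": 60},{"delta_pos": [0.59,0.36,0.45],"dr": [0,0,-0.275],"claw": 60},{"delta_pos": [0.59,0.36,0.6],"dr": [0,0,-0.33],"claw": 60},{"delta_pos": [0.59,0.36,0.725],"dr": [0,0,-0.39],"claw": 60},{"delta_pos": [0.59,0.36,0.725],"dr": [0,0,-0.447],"claw": 60}]}}

```text
time_s: 4.15
eef_pos: [0.5523, 0.4537, 0.1159]
eef_rot: [-3.139, -0.006, -2.894]
ft_force: [0.3, -0.2, 0.0]
finger_gap: 0.0653
grip_force: 0.0
```

Call:
{"method": "step_arm", "body": {"plan": [{"delta_pos": [0,0,0],"dr": [0,0,0],"claw": 60},{"delta_pos": [0,0,0],"dr": [0,0,0],"claw": 60}]}}

```text
time_s: 4.4
eef_pos: [0.5548, 0.4555, 0.121]
eef_rot: [3.141, 0.001, -2.903]
ft_force: [0.6, 0.7, 0.4]
finger_gap: 0.0651
grip_force: 0.0
```

```bash
cat >> h.py <<'E'
def fitw(p0,c=2):
    st=manip.state();s=manip.snapshot('wrist')
    ms=manip.silhouettes('offcut',s)
    if not ms: print('none');return s,st,None
    f=fitbox([(s,ms[0]['mask'],st)],p0,(.04,.14,.028));print('offcut',f,ms[0]['p'])
    return s,st,f[0]
E
python3 - <<'E'
from h import *
s,st,f=fitw([.554,.456,-1.329]);print(st['eef_pos'],st['eef_rot'],st['finger_gap'])
save(s,'w2.png')
go([.554,.456,.006],np.radians(193.9))
E
```

```text
offcut (array([ 0.55435363,  0.45795599, -1.33242829]), np.float64(-0.9619512195121951)) 0.64
[0.55475898 0.4554501  0.12097816] [ 3.14087483e+00  1.34445435e-03 -2.90304352e+00] 0.06510887514521356
dpos [0.003 0.003 0.46 ] dr [ 0.     0.    -0.001] rows 1.8394837296838635 t 4.5
```

View pics/w2.png

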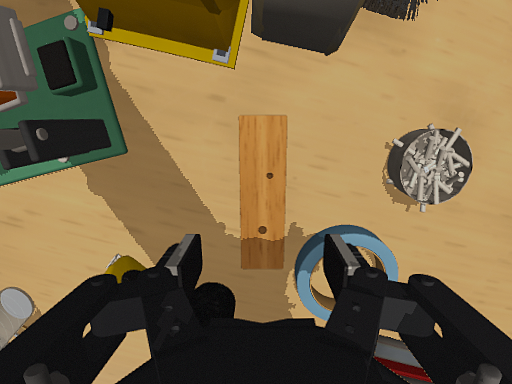

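The wood lies centred between the fingers at (263,192). The blue tape roll's nearest edge is at (320,232), about 20 mm clear of the right finger. The path down is free.

Call:
{"method": "step_arm", "body": {"plan": [{"delta_pos": [0,0.008,0.2],"dr": [0,0,0.003],"claw": 60},{"delta_pos": [0,0.008,0.36],"dr": [0,0,0.003],"claw": 60},{"delta_pos": [0,0.008,0.46],"dr": [0,0,0.003],"claw": 60},{"delta_pos": [0,0.008,0.46],"dr": [0,0,0.003],"claw": 60},{"delta_pos": [0,0.008,0.46],"dr": [0,0,0.003],"claw": 140},{"delta_pos": [0,0.008,0.46],"dr": [0,0,0.003],"claw": 200},{"delta_pos": [0,0.008,0.46],"dr": [0,0,0.003],"claw": 255},{"delta_pos": [0,0.008,0.46],"dr": [0,0,0.003],"claw": 255}], "grip_force": 40}}

```text
time_s: 5.5
eef_pos: [0.5553, 0.4581, 0.0076]
eef_rot: [3.14, 0.004, -2.91]
ft_force: [0.1, 0.1, 5.5]
finger_gap: 0.0394
grip_force: 43.1
```

Call:
{"method": "step_arm", "body": {"plan": [{"delta_pos": [0,0,0],"dr": [0,0,0],"claw": 255},{"delta_pos": [0,0,0],"dr": [0,0,0],"claw": 255}]}}

```text
time_s: 5.75
eef_pos: [0.5553, 0.458, 0.0076]
eef_rot: [3.14, 0.004, -2.91]
ft_force: [0.1, -0.1, 6.2]
finger_gap: 0.039
grip_force: 43.1
```

```bash
cat >> h.py <<'E'
A=np.radians(114.88);O=np.array([.5284,.1802])
def rig(x,y,z): return np.array([O[0]+x*np.cos(A)-y*np.sin(A),O[1]+x*np.sin(A)+y*np.cos(A),z])
def torig(p): d=np.array(p)[:2]-O;return np.array([d[0]*np.cos(A)+d[1]*np.sin(A),-d[0]*np.sin(A)+d[1]*np.cos(A)])
E
python3 -c "
from h import *
go(rig(.03,0,.22),A)"
```

```text
dpos [ 0.381 -0.938 -0.853] dr [0.001 0.001 0.436] rows 7.327688136856023 t 5.75
```

Call:
{"method": "step_arm", "body": {"plan": [{"delta_pos": [0,0,-0.15],"dr": [0,0,0],"claw": 255},{"delta_pos": [0,0,-0.4],"dr": [0,0,0],"claw": 255},{"delta_pos": [0,0,-0.6],"dr": [0,0,0],"claw": 255},{"delta_pos": [0,0,-0.85],"dr": [0,0,0.04],"claw": 255},{"delta_pos": [0.05,-0.12,-0.85],"dr": [0,0,0.09],"claw": 255},{"delta_pos": [0.1,-0.25,-0.85],"dr": [0,0,0.14],"claw": 255},{"delta_pos": [0.15,-0.38,-0.85],"dr": [0,0,0.19],"claw": 255},{"delta_pos": [0.2,-0.5,-0.85],"dr": [0,0,0.24],"claw": 255}]}}

```text
time_s: 6.75
eef_pos: [0.5334, 0.3223, 0.2173]
eef_rot: [-3.141, -0.0, 2.614]
ft_force: [0.3, 0.4, -1.5]
finger_gap: 0.0392
grip_force: 42.1
```

```bash
python3 -c "
from h import *
go(rig(.03,0,.22),A)"
```

```text
dpos [-0.17  -0.433 -0.011] dr [-0.    -0.     0.194] rows 3.2611445725818995 t 6.75
```

Call:
{"method": "step_arm", "body": {"plan": [{"delta_pos": [-0.04,-0.1,-0.01],"dr": [0,0,0.05],"claw": 255},{"delta_pos": [-0.08,-0.2,-0.01],"dr": [0,0,0.1],"claw": 255},{"delta_pos": [-0.13,-0.32,-0.01],"dr": [0,0,0.15],"claw": 255},{"delta_pos": [-0.17,-0.43,-0.01],"dr": [0,0,0.194],"claw": 255},{"delta_pos": [-0.17,-0.43,-0.01],"dr": [0,0,0.194],"claw": 255},{"delta_pos": [-0.17,-0.43,-0.01],"dr": [0,0,0.194],"claw": 255}]}}

```text
time_s: 7.5
eef_pos: [0.5169, 0.2104, 0.2201]
eef_rot: [3.141, -0.001, 2.012]
ft_force: [0.1, 0.3, -2.4]
finger_gap: 0.039
grip_force: 42.1
```

Run:
```python
from h import *
st=manip.state();s=manip.snapshot('wrist');save(s,'w3.png')
C=R.from_euler('xyz',st['eef_rot'])
print(st['eef_pos'],st['eef_rot'],torig(st['eef_pos']),st['ft_force'])
ms=manip.silhouettes('offcut',s);print([(m['p'],m['rect']) for m in ms])
if ms:
    m=ms[0]['mask'];z0=st['eef_pos'][2]-.0076
    f=lambda p:-(lambda b:(b&m).sum()/(b|m).sum())(boxmask(s,p,(.04,.14,.028),z0,st))
    p0=[*st['eef_pos'][:2],A-np.pi/2]
    r=minimize(f,p0,method='Nelder-Mead',options=dict(initial_simplex=np.array([p0]*4)+np.vstack([np.zeros(3),np.diag([.01,.01,.1])])))
    print(r.x,r.fun,'wood rig',torig(r.x[:2]),'yaw err deg',np.degrees(r.x[2]+np.pi/2-A))
go(rig(.03,0,.22),A)
```

```text
[0.51688491 0.21036879 0.2200644 ] [ 3.14135481e+00 -9.76073510e-04  2.01182672e+00] [ 0.03221347 -0.00224621] [ 0.13228904  0.32481443 -2.38517763]
[(0.67, [214.0, 106.1, 91.6, 218.9])]
[0.51617836 0.21395508 0.44011673] -0.8195789569408448 wood rig [ 0.03576418 -0.00311405] yaw err deg 0.3368312768373551
dpos [-0.011 -0.01  -0.   ] dr [ 0.    -0.     0.002] rows 0.05829496101514052 t 7.6
```

View pics/w3.png

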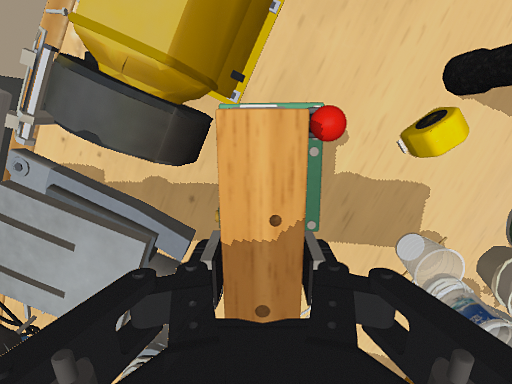

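The wood is gripped straight. Its front edge is at row 109, columns 217–309, and the red knob at (327,124) clears its right edge.

Run:
```python
from h import *
st=manip.state();s=manip.snapshot('wrist')
g=s['image'].astype(int)
col=g[90:130,240:290,:].mean(1);print(90+np.argmax(np.abs(np.diff(col[:,2]))),)
C=R.from_euler('xyz',st['eef_rot'])
for r in (108,109,110):
    P=plane(s,[(217,r),(309,r)],st['eef_pos'][2]-.0076+.028,st)
    print(r,np.round(C.inv().apply(P-st['eef_pos'])*1000,1),np.round([torig(p)*1000 for p in P],1))
t1=rig(.03,0,.12);go(t1,A)
```

```text
107
108 [[ 73.6 -18.  -20.4]
 [ 73.6  20.8 -20.4]] [[106.1  16.1]
 [106.4 -22.7]]
109 [[ 73.2 -18.1 -20.4]
 [ 73.2  20.8 -20.4]] [[105.7  16.1]
 [106.  -22.8]]
110 [[ 72.8 -18.1 -20.4]
 [ 72.8  20.8 -20.4]] [[105.3  16.1]
 [105.6 -22.8]]
dpos [-0.01 -0.01  0.4 ] dr [-0.    -0.     0.002] rows 1.5999166453559548 t 7.65
```

```bash
python3 -c "
from h import *
go(rig(.027,.0005,.105),A)"
```

```text
dpos [-0.022 -0.012  0.46 ] dr [-0.    -0.     0.002] rows 1.8416695226394768 t 7.65
```

Call:
{"method": "step_arm", "body": {"plan": [{"delta_pos": [-0.022,-0.012,0.05],"dr": [0,0,0.002],"claw": 255},{"delta_pos": [-0.022,-0.012,0.15],"dr": [0,0,0.002],"claw": 255},{"delta_pos": [-0.022,-0.012,0.25],"dr": [0,0,0.002],"claw": 255},{"delta_pos": [-0.022,-0.012,0.34],"dr": [0,0,0.002],"claw": 255},{"delta_pos": [-0.022,-0.012,0.41],"dr": [0,0,0.002],"claw": 255},{"delta_pos": [-0.022,-0.012,0.45],"dr": [0,0,0.002],"claw": 255},{"delta_pos": [-0.022,-0.012,0.46],"dr": [0,0,0.002],"claw": 255},{"delta_pos": [-0.022,-0.012,0.46],"dr": [0,0,0.002],"claw": 255}]}}

```text
time_s: 8.65
eef_pos: [0.5173, 0.2034, 0.1056]
eef_rot: [3.141, -0.0, 2.004]
ft_force: [0.5, -0.1, -2.9]
finger_gap: 0.039
grip_force: 42.1
```

Run:
```python
from h import *
st=manip.state();s=manip.snapshot('side')
print(torig(st['eef_pos']),st['eef_pos'][2],np.degrees(st['eef_rot'][2]-A),st['ft_force'])
go(rig(.027,.0005,.0815),A)
c=s['image'][190:340,200:340];w=manip.snapshot('wrist')['image'][60:360,130:430]
a=cv2.resize(c,None,fx=3,fy=3,interpolation=cv2.INTER_CUBIC);b=cv2.resize(w,(375,375))
o=np.zeros((450,795,3),np.uint8);o[:,:420]=a;o[:375,420:]=b
cv2.imwrite('pics/p4.png',o[:,:,::-1])
```

```text
[0.02575812 0.00029822] 0.10555189741985316 -0.06046246976929147 [ 0.49032069 -0.12230355 -2.94236895]
dpos [ 0.005 -0.002  0.097] dr [ 0. -0. -0.] rows 0.3904617790225035 t 8.7
```

View pics/p4.png

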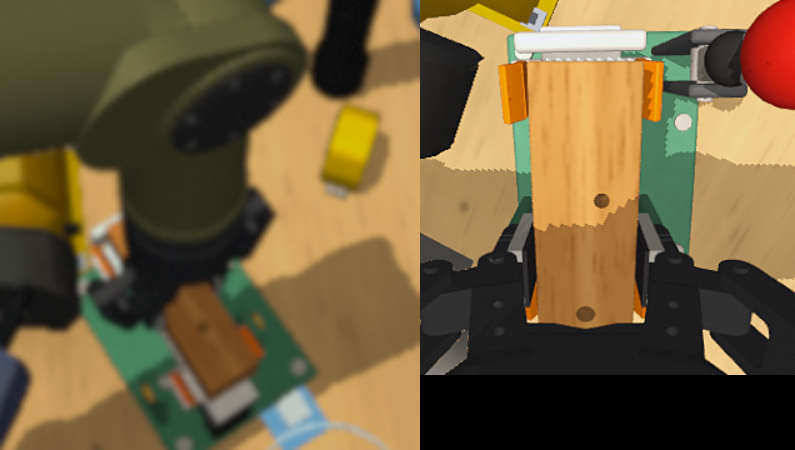

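The wood is level between the orange guides, about 1.5 mm right of centre (stop centre at col 580, wood at 585), with its front edge just short of the white stop. I'll shift it slightly left and lower it slowly.

Call:
{"method": "step_arm", "body": {"plan": [{"delta_pos": [0.004,-0.006,0.02],"dr": [0,0,0],"claw": 255},{"delta_pos": [0.004,-0.006,0.035],"dr": [0,0,0],"claw": 255},{"delta_pos": [0.004,-0.006,0.045],"dr": [0,0,0],"claw": 255},{"delta_pos": [0.004,-0.006,0.055],"dr": [0,0,0],"claw": 255},{"delta_pos": [0.004,-0.006,0.065],"dr": [0,0,0],"claw": 255},{"delta_pos": [0.004,-0.006,0.075],"dr": [0,0,0],"claw": 255},{"delta_pos": [0.004,-0.006,0.082],"dr": [0,0,0],"claw": 255},{"delta_pos": [0.004,-0.006,0.086],"dr": [0,0,0],"claw": 255}]}}

```text
time_s: 9.75
eef_pos: [0.5151, 0.2035, 0.0835]
eef_rot: [-3.142, -0.0, 2.004]
ft_force: [0.7, -0.1, -1.4]
finger_gap: 0.0391
grip_force: 42.1
```

Call:
{"method": "step_arm", "body": {"plan": [{"delta_pos": [0,0,0.004],"dr": [0,0,0],"claw": 255},{"delta_pos": [0,0,0.008],"dr": [0,0,0],"claw": 255},{"delta_pos": [0,0,0.011],"dr": [0,0,0],"claw": 255},{"delta_pos": [0,0,0.011],"dr": [0,0,0],"claw": 255}]}}

```text
time_s: 10.25
eef_pos: [0.5151, 0.2036, 0.0808]
eef_rot: [3.142, -0.0, 2.004]
ft_force: [-1.3, 0.2, -1.5]
finger_gap: 0.0392
grip_force: 42.1
```

Call:
{"method": "step_arm", "body": {"plan": [{"delta_pos": [0,0,0.002],"dr": [0,0,0],"claw": 255},{"delta_pos": [0,0,0.004],"dr": [0,0,0],"claw": 255},{"delta_pos": [0,0,0.004],"dr": [0,0,0],"claw": 255}]}}

```text
time_s: 10.62
eef_pos: [0.5151, 0.2037, 0.0805]
eef_rot: [3.141, -0.0, 2.004]
ft_force: [-1.8, -1.0, 5.5]
finger_gap: 0.0394
grip_force: 42.9
```

Call:
{"method": "step_arm", "body": {"plan": [{"delta_pos": [0,0,0.002],"dr": [0,0,0],"claw": 120},{"delta_pos": [0,0,0.002],"dr": [0,0,0],"claw": 90},{"delta_pos": [0,0,0.002],"dr": [0,0,0],"claw": 60},{"delta_pos": [0,0,0.002],"dr": [0,0,0],"claw": 60},{"delta_pos": [0,0,0.002],"dr": [0,0,0],"claw": 60},{"delta_pos": [0,0,0.002],"dr": [0,0,0],"claw": 60},{"delta_pos": [0,0,0.002],"dr": [0,0,0],"claw": 60},{"delta_pos": [0,0,0.002],"dr": [0,0,0],"claw": 60}]}}

```text
time_s: 11.62
eef_pos: [0.5151, 0.2036, 0.0794]
eef_rot: [3.141, 0.0, 2.004]
ft_force: [-0.1, -0.4, -0.1]
finger_gap: 0.0655
grip_force: 0.0
```

Call:
{"method": "step_arm", "body": {"plan": [{"delta_pos": [0,0,-0.05],"dr": [0,0,0],"claw": 60},{"delta_pos": [0,0,-0.15],"dr": [0,0,0],"claw": 60},{"delta_pos": [0,0,-0.3],"dr": [0,0,0],"claw": 60},{"delta_pos": [0,0,-0.45],"dr": [0,0,0],"claw": 60},{"delta_pos": [0,0,-0.6],"dr": [0,0,0],"claw": 60},{"delta_pos": [0,0,-0.6],"dr": [0,0,0],"claw": 60}]}}

```text
time_s: 12.38
eef_pos: [0.5172, 0.2043, 0.234]
eef_rot: [3.134, -0.001, 2.004]
ft_force: [0.2, -0.7, -0.4]
finger_gap: 0.0654
grip_force: 0.0
```

Run:
```python
from h import *
import pickle
st=manip.state();s=manip.snapshot('wrist');pickle.dump((st,s),open('w5.pkl','wb'))
print(torig(st['eef_pos']),st['eef_pos'][2])
im=cv2.resize(s['image'][60:384,120:440],None,fx=1.8,fy=1.8,interpolation=cv2.INTER_CUBIC);cv2.imwrite('pics/p5.png',im[:,:,::-1])
```

```text
[2.65669270e-02 2.68303812e-05] 0.23402181318199525
```

View pics/p5.png

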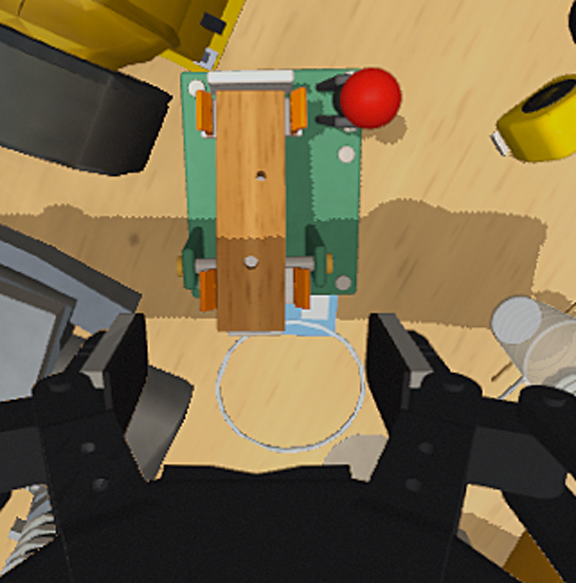

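The tray has tipped and the wood lies straight between the guides. Its front edge is at row 90, just below the white stop (row 88), and its tail at row 332. I'll work out how far it still has to go.

```bash
cat >> h.py <<'E'
def tray(x,y,z,t=-.25):
    dx,dz=x+.04,z+.008
    return rig(dx*np.cos(t)-dz*np.sin(t),y,.065+dx*np.sin(t)+dz*np.cos(t))
E
python3 - <<'E'
from h import *
import pickle
st,s=pickle.load(open('w5.pkl','rb'))
f=lambda P:np.round((proj(s,P,st)-[120,60])*1.8,1).tolist()
for t in (-.25,-.2):
  for d in (0,-.005,-.011): print(t,d,'tail',f([tray(-.07+d,.02,.028,t),tray(-.07+d,-.02,.028,t)]),'front',f([tray(.07+d,.02,.028,t),tray(.07+d,-.02,.028,t)]))
  print('stop top inner',f([tray(.07,.026,.02,t),tray(.07,-.026,.02,t)]),'floor open end',f([tray(-.085,.018,0,t)]))
# push pose: contact fingertip centre in rig
p=tray(-.083,0,.012);print('tail contact z',p[2],torig(p), 'floor tip x-85',tray(-.085,0,0)[2])
go(rig(-.075,0,.16),A)
E
```

```text
-0.25 0 tail [[218.0, 315.0], [287.1, 314.8]] front [[217.3, 72.8], [286.5, 72.8]]
-0.25 -0.005 tail [[218.0, 323.6], [287.1, 323.4]] front [[217.3, 81.4], [286.5, 81.3]]
-0.25 -0.011 tail [[218.1, 333.9], [287.1, 333.7]] front [[217.3, 91.7], [286.5, 91.6]]
stop top inner [[208.1, 77.3], [295.6, 77.2]] floor open end [[224.3, 331.8]]
-0.2 0 tail [[218.2, 317.7], [286.9, 317.4]] front [[216.6, 73.1], [287.1, 73.0]]
-0.2 -0.005 tail [[218.3, 326.1], [286.9, 325.8]] front [[216.6, 82.0], [287.1, 81.9]]
-0.2 -0.011 tail [[218.4, 336.2], [286.9, 336.0]] front [[216.7, 92.6], [287.1, 92.5]]
stop top inner [[207.3, 76.9], [296.4, 76.8]] floor open end [[224.5, 331.6]]
tail contact z 0.09501661868215738 [-3.67151549e-02  5.20417043e-18] floor tip x-85 0.0838844775401387
dpos [-0.407  0.004  0.287] dr [ 0.001 -0.    -0.   ] rows 1.9908106863420783 t 12.425
```

Run:
```python
from h import *
P=tray(-.092,0,.012);x=torig(P)[0]-.011;print(x,P[2])
go(rig(x,0,P[2]+.06),A);go(rig(x,0,P[2]),A)
Q=tray(-.08,0,.012);go(rig(torig(Q)[0]-.011,0,Q[2]),A);Q=tray(-.07,0,.012);go(rig(torig(Q)[0]-.011,0,Q[2]),A)
```

```text
-0.05643536674386308 0.09724325431544809
dpos [-0.333  0.004  0.298] dr [ 0.001 -0.    -0.   ] rows 1.7855465737922327 t 12.425
dpos [-0.333  0.003  0.538] dr [ 0.001 -0.    -0.   ] rows 2.52922808468949 t 12.425
dpos [-0.286  0.003  0.55 ] dr [ 0.001 -0.    -0.   ] rows 2.4785926517665233 t 12.425
dpos [-0.247  0.003  0.56 ] dr [ 0.001 -0.    -0.   ] rows 2.4471270007020736 t 12.425
```

Call:
{"method": "step_arm", "body": {"plan": [{"delta_pos": [-0.15,0,0],"dr": [0,0,0],"claw": 255},{"delta_pos": [-0.333,0.003,0.1],"dr": [0,0,0],"claw": 255},{"delta_pos": [-0.333,0.003,0.25],"dr": [0,0,0],"claw": 255},{"delta_pos": [-0.333,0.003,0.35],"dr": [0,0,0],"claw": 255},{"delta_pos": [-0.333,0.003,0.45],"dr": [0,0,0],"claw": 255},{"delta_pos": [-0.333,0.003,0.52],"dr": [0,0,0],"claw": 255},{"delta_pos": [-0.333,0.003,0.538],"dr": [0,0,0],"claw": 255},{"delta_pos": [-0.333,0.003,0.538],"dr": [0,0,0],"claw": 255}]}}

```text
time_s: 13.42
eef_pos: [0.5509, 0.1283, 0.095]
eef_rot: [3.141, 0.0, 2.004]
ft_force: [0.5, -0.3, -0.1]
finger_gap: -0.0001
grip_force: 0.0
```

Call:
{"method": "step_arm", "body": {"plan": [{"delta_pos": [0.012,0,0.003],"dr": [0,0,0],"claw": 255},{"delta_pos": [0.024,0,0.006],"dr": [0,0,0],"claw": 255},{"delta_pos": [0.036,0,0.009],"dr": [0,0,0],"claw": 255},{"delta_pos": [0.046,0,0.012],"dr": [0,0,0],"claw": 255},{"delta_pos": [0.054,0,0.014],"dr": [0,0,0],"claw": 255},{"delta_pos": [0.06,0,0.016],"dr": [0,0,0],"claw": 255},{"delta_pos": [0.066,0,0.018],"dr": [0,0,0],"claw": 255}]}}

```text
time_s: 14.3
eef_pos: [0.5439, 0.1432, 0.0904]
eef_rot: [3.141, 0.0, 2.004]
ft_force: [0.4, -1.4, 1.2]
finger_gap: 0.0002
grip_force: 0.5
```

Call:
{"method": "step_arm", "body": {"plan": [{"delta_pos": [0.005,0,0.001],"dr": [0,0,0],"claw": 255},{"delta_pos": [0.01,0,0.0025],"dr": [0,0,0],"claw": 255},{"delta_pos": [0.015,0,0.004],"dr": [0,0,0],"claw": 255},{"delta_pos": [0.018,0,0.0045],"dr": [0,0,0],"claw": 255}]}}

```text
time_s: 14.8
eef_pos: [0.5437, 0.1445, 0.0901]
eef_rot: [3.14, 0.004, 2.002]
ft_force: [1.9, -7.4, 3.9]
finger_gap: -0.0002
grip_force: 4.5
```

Call:
{"method": "step_arm", "body": {"plan": [{"delta_pos": [0.003,0,0.001],"dr": [0,0,0],"claw": 255},{"delta_pos": [0.006,0,0.0015],"dr": [0,0,0],"claw": 255}]}}

```text
time_s: 15.05
eef_pos: [0.5439, 0.1447, 0.0901]
eef_rot: [3.139, 0.005, 2.001]
ft_force: [3.6, -9.8, 5.2]
finger_gap: 0.0
grip_force: 5.7
```

Call:
{"method": "step_arm", "body": {"plan": [{"delta_pos": [-0.03,0,-0.006],"dr": [0,0,0],"claw": 255},{"delta_pos": [-0.1,0,-0.1],"dr": [0,0,0],"claw": 255},{"delta_pos": [-0.1,0,-0.3],"dr": [0,0,0],"claw": 255},{"delta_pos": [0,0,-0.5],"dr": [0,0,0],"claw": 255},{"delta_pos": [0.2,0,-0.55],"dr": [0,0,0],"claw": 255},{"delta_pos": [0.25,0,-0.55],"dr": [0,0,0],"claw": 255},{"delta_pos": [0.25,0,-0.55],"dr": [0,0,0],"claw": 255}]}}

```text
time_s: 15.92
eef_pos: [0.5139, 0.2068, 0.2256]
eef_rot: [-3.14, -0.001, 2.007]
ft_force: [0.5, -0.5, -1.4]
finger_gap: -0.0002
grip_force: 0.0
```

Run:
```python
from h import *
import pickle
st=manip.state();s=manip.snapshot('wrist');pickle.dump((st,s),open('w6.pkl','wb'))
print(torig(st['eef_pos']),st['eef_pos'][2])
f=lambda P:np.round((proj(s,P,st)-[200,60])*3,1).tolist()
for d in (0,-.005,-.01):print(d,f([tray(-.07+d,.02,.028),tray(-.07+d,-.02,.028),tray(.07+d,.02,.028),tray(.07+d,-.02,.028)]))
print('stop',f([tray(.07,.026,.02),tray(.07,.026,0)]))
im=cv2.resize(s['image'][60:255,200:360],None,fx=3,fy=3,interpolation=cv2.INTER_CUBIC);cv2.imwrite('pics/p6.png',im[:,:,::-1])
```

```text
[0.03022351 0.00199665] 0.22559099064536212
0 [[130.6, 544.5], [248.7, 544.9], [131.6, 130.8], [249.9, 131.1]]
-0.005 [[130.6, 559.2], [248.6, 559.5], [131.5, 145.4], [249.9, 145.7]]
-0.01 [[130.6, 573.8], [248.5, 574.2], [131.5, 160.1], [249.9, 160.4]]
stop [[115.9, 138.0], [120.4, 154.5]]
```

View pics/p6.png

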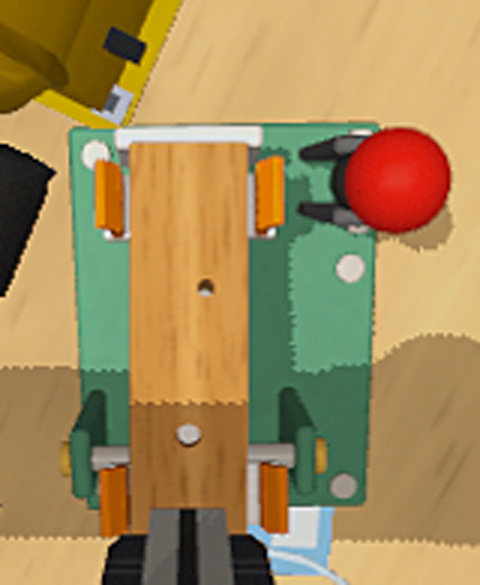

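Run:
```python
from h import *
import pickle
st,s=pickle.load(open('w6.pkl','rb'))
f=lambda P:np.round((proj(s,P,st)-[200,60])*3,1).tolist()
print('plate corners',f([rig(.125,.05,.008),rig(.125,-.08,.008),rig(-.045,-.08,.008)]))
print('guide lip top x66,x42',f([tray(.066,.027,.022),tray(.042,.027,.022),tray(-.066,-.027,.022),tray(-.042,-.027,.022)]))
im=s['image'][60:255,200:360].astype(int)
for a,b in [(40,42),(55,75),(84,86)]:
    print(a,[tuple(int(v) for v in im[r,a:b].mean(0)) for r in range(39,58)])
```

```text
plate corners [[68.7, 116.3], [384.6, 117.8], [362.3, 504.5]]
guide lip top x66,x42 [[112.4, 147.7], [112.1, 216.9], [267.7, 530.3], [268.1, 461.1]]
40 [(174, 164, 130), (166, 149, 85), (169, 141, 35), (165, 160, 125), (232, 228, 226), (225, 231, 225), (224, 228, 229), (224, 228, 235), (227, 231, 238), (225, 225, 215), (182, 171, 163), (94, 86, 83), (118, 109, 107), (121, 111, 110), (120, 111, 110), (112, 109, 109), (108, 129, 108), (117, 153, 113), (119, 129, 87)]
55 [(221, 183, 121), (218, 178, 113), (151, 144, 113), (205, 206, 202), (228, 230, 222), (224, 228, 221), (224, 230, 230), (218, 223, 228), (202, 170, 146), (216, 151, 64), (213, 153, 75), (213, 154, 77), (213, 154, 78), (213, 154, 77), (213, 155, 78), (214, 155, 78), (214, 155, 78), (214, 155, 78), (214, 156, 79)]
84 [(217, 180, 117), (219, 177, 112), (107, 114, 96), (229, 219, 214), (230, 230, 222), (226, 229, 221), (225, 230, 227), (228, 232, 231), (231, 232, 223), (207, 196, 187), (96, 88, 85), (109, 101, 96), (104, 97, 93), (94, 95, 91), (87, 91, 89), (122, 101, 83), (132, 118, 73), (127, 107, 50), (144, 106, 57)]
```

Allowing for the ~8 px bias seen at the plate and guides, the wood's front edge (row 143) overlaps the stop's top edge (row 147). So it is home, which agrees with the 10 N stall. Next is the hold-down arm.

Run:
```python
from h import *
import pickle
st,s=pickle.load(open('w6.pkl','rb'))
print('knob rig',torig(plane(s,[(200+399/3,60+180/3)],.173,st)[0]))
go(rig(.1,-.105,.225),A);go(rig(.1,-.105,.162),A)
```

```text
knob rig [ 0.09935693 -0.0470256 ]
dpos [0.287 0.428 0.001] dr [-0.001  0.    -0.   ] rows 2.0611869966336136 t 15.975
dpos [0.287 0.429 0.253] dr [-0.001  0.    -0.   ] rows 2.2973722522870177 t 15.975
```

Call:
{"method": "step_arm", "body": {"plan": [{"delta_pos": [0.1,0.15,0],"dr": [0,0,0],"claw": 255},{"delta_pos": [0.2,0.3,0],"dr": [0,0,0],"claw": 255},{"delta_pos": [0.28,0.428,0],"dr": [0,0,0],"claw": 255},{"delta_pos": [0.28,0.428,0.05],"dr": [0,0,0],"claw": 255},{"delta_pos": [0.28,0.428,0.15],"dr": [0,0,0],"claw": 255},{"delta_pos": [0.28,0.428,0.25],"dr": [0,0,0],"claw": 255},{"delta_pos": [0.28,0.428,0.25],"dr": [0,0,0],"claw": 255}]}}

```text
time_s: 16.85
eef_pos: [0.5815, 0.3105, 0.1606]
eef_rot: [-3.135, 0.002, 2.001]
ft_force: [0.1, -1.1, 0.0]
finger_gap: -0.0002
grip_force: 0.0
```

Call:
{"method": "step_arm", "body": {"plan": [{"delta_pos": [0,-0.06,0],"dr": [0,0,0],"claw": 255},{"delta_pos": [0,-0.09,0],"dr": [0,0,0],"claw": 255},{"delta_pos": [0,-0.12,0],"dr": [0,0,0],"claw": 255},{"delta_pos": [0,-0.15,0],"dr": [0,0,0],"claw": 255},{"delta_pos": [0,-0.18,0],"dr": [0,0,0],"claw": 255},{"delta_pos": [0,-0.21,0],"dr": [0,0,0],"claw": 255},{"delta_pos": [0,-0.24,0],"dr": [0,0,0],"claw": 255}]}}

```text
time_s: 17.73
eef_pos: [0.5278, 0.2885, 0.1638]
eef_rot: [-3.142, -0.0, 2.004]
ft_force: [-0.4, -1.4, -0.4]
finger_gap: 0.0
grip_force: 0.0
```

Run:
```python
from h import *
st=manip.state();s=manip.snapshot('wrist')
print(torig(st['eef_pos']),st['eef_pos'][2],st['ft_force'])
print([(m['p'],m['rect']) for m in manip.silhouettes('clamp_knob',s)])
hsv=cv2.cvtColor(s['image'],cv2.COLOR_RGB2HSV);m=((hsv[...,0]<6)|(hsv[...,0]>174))&(hsv[...,1]>200)&(hsv[...,2]>120)
n,l,stt,c=cv2.connectedComponentsWithStats(m.astype(np.uint8))
print([(stt[i],c[i]) for i in range(1,n) if stt[i][4]>60])
for th in (1.2,1.0,.5,0.): print(th,proj(s,rig(.101,-.055+.083*np.cos(th),.09+.083*np.sin(th)),st))
```

```text
[ 0.09854191 -0.04504767] 0.16381928941222346 [-0.37469831 -1.39543056 -0.40890089]
[(0.86, [198.9, 199.9, 85.0, 72.4])]
[(array([ 198,  229,   39,   43, 1217], dtype=int32), array([216.43385374, 249.23746919]))]
1.2 [[223.39273884 245.73448873]]
1.0 [[199.43663567 239.96173346]]
0.5 [[168.08898384 221.50243072]]
0.0 [[171.52443115 204.4591668 ]]
```

Call:
{"method": "step_arm", "body": {"plan": [{"delta_pos": [0,-0.02,0],"dr": [0,0,0],"claw": 255},{"delta_pos": [0,-0.04,0],"dr": [0,0,0],"claw": 255},{"delta_pos": [0,-0.04,0],"dr": [0,0,0],"claw": 255},{"delta_pos": [0,0.1,0],"dr": [0,0,0],"claw": 255},{"delta_pos": [0,0.25,0],"dr": [0,0,0],"claw": 255},{"delta_pos": [0,0.25,-0.2],"dr": [0,0,0],"claw": 255},{"delta_pos": [0,0.25,-0.4],"dr": [0,0,0],"claw": 255},{"delta_pos": [0,0.1,-0.45],"dr": [0,0,0],"claw": 255}]}}

```text
time_s: 18.82
eef_pos: [0.5537, 0.3002, 0.2797]
eef_rot: [3.135, 0.0, 2.003]
ft_force: [0.2, 0.7, 0.7]
finger_gap: 0.0001
grip_force: 0.0
```

Call:
{"method": "step_arm", "body": {"plan": [{"delta_pos": [-0.15,-0.1,0],"dr": [0,0,0],"claw": 255},{"delta_pos": [-0.3,-0.2,0],"dr": [0,0,0],"claw": 255},{"delta_pos": [-0.3,-0.2,0],"dr": [0,0,0],"claw": 255},{"delta_pos": [-0.3,-0.2,0],"dr": [0,0,0],"claw": 255},{"delta_pos": [-0.3,-0.2,0],"dr": [0,0,0],"claw": 255},{"delta_pos": [-0.3,-0.2,0],"dr": [0,0,0],"claw": 255},{"delta_pos": [-0.3,-0.2,0],"dr": [0,0,0],"claw": 255},{"delta_pos": [-0.3,-0.2,0],"dr": [0,0,0],"claw": 255}]}}

```text
time_s: 19.82
eef_pos: [0.5371, 0.2104, 0.2762]
eef_rot: [-3.141, 0.0, 2.004]
ft_force: [-0.4, 0.6, 0.7]
finger_gap: 0.0005
grip_force: 0.0
```

Run:
```python
from h import *
st=manip.state();s=manip.snapshot('wrist')
print(torig(st['eef_pos']),st['eef_pos'][2],st['ft_force'])
for th in (0.5,.1,0.,-.15): print(th,proj(s,rig(.101,-.055+.083*np.cos(th),.09+.083*np.sin(th)),st))
sd=manip.snapshot('side')['image'][100:340,180:350]
o=np.hstack([cv2.resize(s['image'],(533,400)),cv2.resize(sd,(267,400))])
cv2.imwrite('pics/p7.png',o[:,:,::-1])
```

```text
[ 0.02371431 -0.02060561] 0.2762079563967285 [-0.39964095  0.57400767  0.68995968]
0.5 [[222.67541867 111.53405394]]
0.1 [[217.81266779 112.46956271]]
0.0 [[218.57201933 112.67218237]]
-0.15 [[220.9508086  112.94808119]]
```

View pics/p7.png

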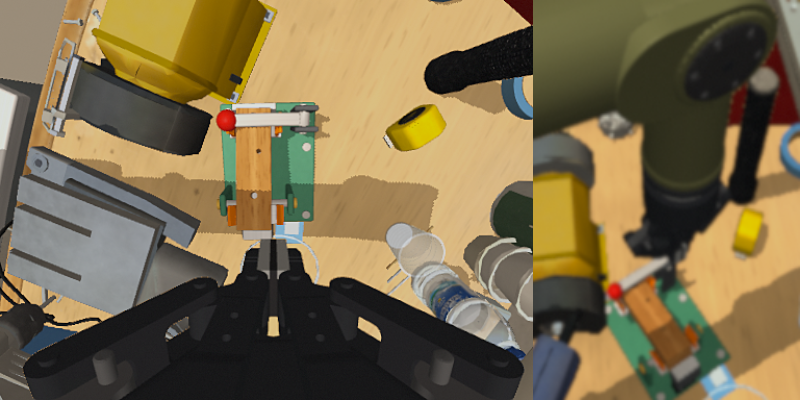

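The arm with the red knob at (227,120) now lies across the wood. The tray's open end shows behind the wood's tail, and the tape hasn't moved. I'll check the arm angle from the side camera.

Run:
```python
from h import *
for n in('side','scene'):
    s=manip.snapshot(n);hsv=cv2.cvtColor(s['image'],cv2.COLOR_RGB2HSV);m=((hsv[...,0]<6)|(hsv[...,0]>174))&(hsv[...,1]>190)&(hsv[...,2]>100)
    c0=proj(s,rig(.101,.028,.09),None)[0]
    k,l,t,c=cv2.connectedComponentsWithStats(m.astype(np.uint8))
    print(n,[(c[i].round(1),t[i][4]) for i in range(1,k) if t[i][4]>8 and np.linalg.norm(c[i]-c0)<40])
    for th in (.4,.2,.1,0.,-.15): print(th,proj(s,rig(.101,-.055+.083*np.cos(th),.09+.083*np.sin(th))))
st=manip.state();w=manip.snapshot('wrist');f=lambda P:proj(w,P,st).round(1).tolist()
for d in(0,-.004):print(d,f([tray(-.07+d,0,.028),tray(-.085,0,0)]))
print([ (r,w['image'][r,245:253].mean(0).round().tolist()) for r in range(208,234)])
```

```text
side [(array([231.9, 274.5]), np.int32(57))]
0.4 [[232.90712407 264.84603837]]
0.2 [[231.32884454 268.85344994]]
0.1 [[231.0320547  270.59685269]]
0.0 [[231.06011918 272.14509048]]
-0.15 [[231.69430813 274.0750009 ]]
scene [(array([308.9, 134. ]), np.int32(267))]
0.4 [[308.5861571 154.8438973]]
0.2 [[310.04821    160.63949147]]
0.1 [[310.29670427 163.60249012]]
0.0 [[310.22355921 166.56854389]]
-0.15 [[309.5206519  170.95875556]]
0 [[244.1, 218.3], [245.5, 227.9]]
-0.004 [[244.1, 221.7], [245.5, 227.9]]
[(208, [152.0, 103.0, 48.0]), (209, [154.0, 104.0, 51.0]), (210, [153.0, 104.0, 50.0]), (211, [153.0, 104.0, 50.0]), (212, [153.0, 104.0, 51.0]), (213, [153.0, 104.0, 51.0]), (214, [154.0, 105.0, 52.0]), (215, [154.0, 106.0, 52.0]), (216, [154.0, 105.0, 51.0]), (217, [153.0, 104.0, 50.0]), (218, [155.0, 106.0, 52.0]), (219, [155.0, 105.0, 49.0]), (220, [150.0, 93.0, 32.0]), (221, [184.0, 184.0, 184.0]), (222, [181.0, 175.0, 169.0]), (223, [180.0, 172.0, 165.0]), (224, [180.0, 172.0, 164.0]), (225, [180.0, 172.0, 165.0]), (226, [180.0, 172.0, 164.0]), (227, [181.0, 173.0, 166.0]), (228, [183.0, 176.0, 170.0]), (229, [150.0, 146.0, 142.0]), (230, [172.0, 141.0, 92.0]), (231, [160.0, 146.0, 122.0]), (232, [140.0, 138.0, 133.0]), (233, [159.0, 148.0, 132.0])]
```

```bash
python3 -c "
from h import *
print(manip.hand_in())"
```

```text
the job is handed in; nothing more can be done
None
```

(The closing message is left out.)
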